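Sort the mixed turnings at the wood lathe bench

ROBOT

A 6-joint arm with a two-finger parallel gripper is mounted at the origin on the work surface. World frame = base frame: x ahead of the robot, y to its left, z up, the work surface at z = 0. Lengths are in m, angles in rad, forces in N, time in s.
With the tool pointing down it reaches from about 0.3 to 0.775 m from the base axis. Payload 14.6 kg.
Tool frame: the origin (TCP) lies at the very end of the fingers, on their centre line; the grasp point (between the pads) lies 19 mm behind it; z points along the fingers, y is the line along which they close (so a half turn about z gives the same grasp; the last joint's range is limited). The gripper opens to 94 mm and grips with 3 to 60 N. Pads are 16 mm wide; open, the fingers measure 119 mm over their backs; the gripper's body (75 mm by 177 mm) begins 78 mm behind the grasp point.
Start: joints at [1.079, 0.3, 1.521, -0, 1.321, -0.067], TCP at [0.227, 0.501, 0.205] pointing down, gripper open.
Joint ranges: [-3.03, 3.03], [-0.79, 2.21], [0.23, 2.52], [-1.04, 4.18], [0, 3.07], [-2.55, 2.55]. Speed limits (rad/s): [2.22, 2.22, 2.57, 3.14, 3.14, 3.14].

INTERFACE

Orientations are given as [roll, pitch, yaw] about the fixed x, y, z axes, in that order (R = Rz(yaw) Ry(pitch) Rx(roll)).
In Python, from station import ctrl gives the robot as it stands. The module is installed in compiled form; this text tells all that it offers.
- The arm moves only by the tool play_rows, never from a script. Its argument "commands" is a list of rows, each a list of 7 numbers: the shift along the tool's x, y, z in m, then the turn, a rotation vector about the tool's x, y, z in degrees, then the closure, from -1 (fully open) to 1 (shut). A call has 1 to 20 rows; each row shifts and turns the commanded pose from where the row before left it, along the tool's axes as they then stand; what a row does not reach is not made up. A row lasts 1/12 s, in which the tool goes at most 41.7 mm and 7.16 degrees, less where a joint would pass 70% of its speed; a pose out of reach is approached as far as the arm can. A call is refused whole if a number of a shift passes 0.0417 or a number of a turn 7.16, either way. A call with a gripper value outside its range is refused whole. The fingers move at their own pace and stop on an object; "force" is the grip in N (left out, the last holds). Time passes only in rows, so rows that do not move let the fingers close. It gives the time, the measured TCP pose, the force, the opening and the grip force at its end, in the units of the state.
- ctrl.get_obs(): the state, without advancing time (a new reading comes with each control period).
- ctrl.camera(name): name is "scene" or "side" or "wrist"; returns the picture (384x512x3 uint8, blue, green, red); there is no depth.
- ctrl.camera_model(name): a dict with "fx", "fy", "cx", "cy" (pixels), "rvec" (rotation vector, rad) and "tvec" (3), from world to camera coordinates, as OpenCV has them. Camera axes: x right, y down, z forward; pixel columns grow to the right and rows downward; lengths in m; the calibration is good to about 2 mm. The wrist camera is an equidistant fisheye: a pixel r from the principal point sees the ray r / f radians off the axis. A picture is of the moment at which its call begins: read the wrist's pose just before it. camera_model takes no time and is no camera call; for the wrist camera it gives the pose at the moment of the call.
- ctrl.hand_in(): hands the job in; it is judged then, once.
The state is a dict: "time_s": time; "qpos": joint angles; "joint_vel": joint speeds; "tau": joint torques, N m; "ee_pos": TCP position; "eef_rot": TCP orientation; "force": force on the tool from outside, world axes, zero at the start; "moment": the same for the moment, N m; "grip_width": finger opening in m; "grip_force": force on a finger pad.
Only numpy, scipy, OpenCV 4.12 (cv2) and the standard library are available. Lean on these libraries where they do the work, as an engineer would, in place of code of your own. Each camera call takes 0.05 s, during which the arm holds its last target. There are 200 camera calls.

TASK

Clear the mixed pieces off the lathe bench: stand both wooden drawer knobs on their feet in the blue tray, lay both tool handles flat side by side (not one on the other) in the green tray, and stand the steel lathe centre, point up, in the red tray. Set each piece down rather than dropping it, and leave the wax jar and the turned bowl where they stand.

Things in the scene. Friction and masses are not known exactly. Their poses are not given: they have to be found in the camera images.
- tray_blue: Blue shallow open sheet-metal tray, screwed to the bench (does not move). Outside 124 (its x) x 154 (its y) mm, walls 4 mm thick, so 116 x 146 mm inside; floor 4 mm thick, rim 16 mm above the bench. Origin: centre of its underside, on the bench; z up.
- tray_green: Green shallow open sheet-metal tray, screwed to the bench (does not move). Outside 124 (its x) x 154 (its y) mm, walls 4 mm thick, so 116 x 146 mm inside; floor 4 mm thick, rim 16 mm above the bench. Origin: centre of its underside, on the bench; z up.
- tray_red: Red shallow open sheet-metal tray, screwed to the bench (does not move). Outside 124 (its x) x 154 (its y) mm, walls 4 mm thick, so 116 x 146 mm inside; floor 4 mm thick, rim 16 mm above the bench. Origin: centre of its underside, on the bench; z up.
- knob_pale: Pale (beech) turned wooden drawer knob of mushroom shape, standing on its foot: foot 34 mm across, narrow neck, round head 42 mm across with straight sides from 22 to 34 mm above its underside, slightly domed top at 42 mm. About 50 g. Origin: centre of its underside; z up along its axis.
- knob_dark: Dark brown (walnut) turned wooden drawer knob of mushroom shape, standing on its foot: foot 34 mm across, narrow neck, round head 42 mm across with straight sides from 22 to 34 mm above its underside, slightly domed top at 42 mm. About 50 g. Origin: centre of its underside; z up along its axis.
- handle_red: Dark red stained wooden tool handle without a blade, lying down: octagonal bar 28 mm across flats (it rests on a flat and does not roll by itself), 96 mm long in all along its own x; a brass ferrule 22 mm across makes up the last 14 mm at the +x end, the wood ends in a 6 mm narrower butt at -x. About 60 g. Origin: middle of its length, on its axis, so 14 mm above what it lies on.
- handle_yellow: Yellow lacquered wooden tool handle without a blade, lying down: octagonal bar 28 mm across flats (it rests on a flat and does not roll by itself), 96 mm long in all along its own x; a brass ferrule 22 mm across makes up the last 14 mm at the +x end, the wood ends in a 6 mm narrower butt at -x. About 60 g. Origin: middle of its length, on its axis, so 14 mm above what it lies on.
- centre: Steel lathe centre standing point up: plain cylinder 36 mm across and 34 mm tall with a flat underside, above it a cone that ends in a point 60 mm above the underside. About 220 g. Origin: centre of its underside; z up along its axis.
- jar: Amber glass jar of wax with a black lid, 64 mm across, 70 mm tall, loose bystander at the robot's right. Origin: centre of its underside.
- bowl: Small pale turned wooden bowl, 110 mm across the rim, 45 mm tall, loose bystander at the robot's left. Origin: centre of its underside.

How it is judged:
By the outcome, as a careful person would: the job done as asked, in the order asked, and still so for the second after the job is handed in, with the robot touching nothing.
It also fails if it takes over 109 s, if anything falls off the work surface, if the arm or the gripper's body presses on something with over 40 N, if the wrist force passes 120 N, or if a joint passes its speed limit or range.

## Working session

There is one attempt and no reset: what is moved stays moved. The work goes in short steps, Python scripts to look and compute and a tool call to move; the robot and the scene stay as the last step left them, time stands still between calls to the robot, and variables do not carry over. Pictures are saved under pics/ and viewed, at most 14 in all, crops included, and the job is handed in when it is done.

Besides the shell and the picture viewer there is one more tool, called after ">>>" as name(argument=value, ...) on one line, values as JSON. play_rows: Moves the arm, as the interface text tells. Its arguments: {"type":"object","properties":{"commands":{"type":"array","items":{"type":"array","items":{"type":"number"}}},"force":{"type":"number"}},"required":["commands"]}

```bash
mkdir -p pics
cat > h.py <<'E'
import numpy as np, cv2
from scipy.spatial.transform import Rotation as R
from station import ctrl
def ray(m,u,v,fish=False):
    x=(u-m['cx'])/m['fx'];y=(v-m['cy'])/m['fy']
    if fish:
        r=np.hypot(x,y); d=np.array([x/r*np.sin(r),y/r*np.sin(r),np.cos(r)]) if r>1e-9 else np.array([0,0,1.])
    else: d=np.array([x,y,1.])
    Rm=R.from_rotvec(np.ravel(m['rvec'])).as_matrix();t=np.ravel(m['tvec'])
    return -Rm.T@t, Rm.T@d
def at_z(m,u,v,z,fish=False):
    c,d=ray(m,u,v,fish); return c+d*(z-c[2])/d[2]
def proj(m,p):
    q=R.from_rotvec(np.ravel(m['rvec'])).as_matrix()@np.asarray(p)+np.ravel(m['tvec'])
    return np.array([m['cx']+m['fx']*q[0]/q[2], m['cy']+m['fy']*q[1]/q[2]])
E
python3 - <<'E'
from h import *
for n in("scene","side","wrist"):
    m=ctrl.camera_model(n); print(n,{k:np.round(v,3).tolist() for k,v in m.items()}, ray(m,m['cx'],m['cy']))
    cv2.imwrite(f'pics/{n}0.png',ctrl.camera(n))
print(ctrl.get_obs())
E
```

```text
scene {'fx': 376.848, 'fy': 376.848, 'cx': 255.57, 'cy': 186.366, 'rvec': [2.335, 0.905, -0.296], 'tvec': [-0.4, -0.233, 1.387]} (array([ 0.98444604, -0.50718889,  0.95478737]), array([-0.40581653,  0.46184136, -0.7886796 ]))
side {'fx': 376.086, 'fy': 376.086, 'cx': 261.541, 'cy': 188.874, 'rvec': [2.187, -0.291, 0.124], 'tvec': [-0.502, 0.121, 0.994]} (array([ 0.31143878, -0.83620317,  0.67656037]), array([ 0.19458121,  0.78289085, -0.59094844]))
wrist {'fx': 297.319, 'fy': 297.319, 'cx': 259.029, 'cy': 192.37, 'rvec': [-2.472, -1.595, -0.186], 'tvec': [-0.55, -0.023, 0.388]} (array([0.16614794, 0.52844989, 0.38348218]), array([ 0.20916206, -0.09427903, -0.97332559]))
{'time_s': 0.15, 'qpos': array([ 1.07938903e+00,  3.00341653e-01,  1.52140090e+00,  2.98409414e-05,
        1.32069019e+00, -6.66337441e-02]), 'joint_vel': array([ 5.77929004e-04, -1.27663899e-03, -2.23357245e-03,  1.03945539e-03,
        2.23263462e-05,  6.19996041e-04]), 'tau': array([ 1.03855207e-03, -5.31959188e+01, -3.52826035e+01,  7.08121480e-02,
        2.36144511e-02, -7.95406527e-05]), 'ee_pos': array([0.22658926, 0.50095607, 0.20503356]), 'eef_rot': array([-3.14075635e+00, -8.47792967e-05,  2.71681167e+00]), 'force': array([ 0.27165941, -0.08370876, -0.65566641]), 'moment': array([-0.02391026, -0.00242715, -0.00961965]), 'grip_force': 0.0, 'grip_width': 0.0938070198907796}
```

View pics/scene0.png

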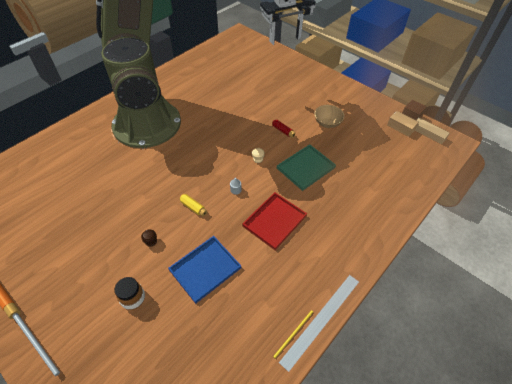

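View pics/side0.png

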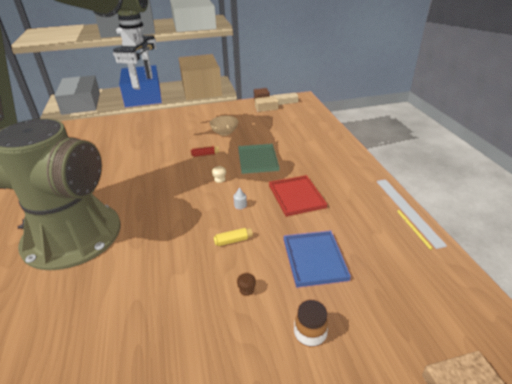

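View pics/wrist0.png

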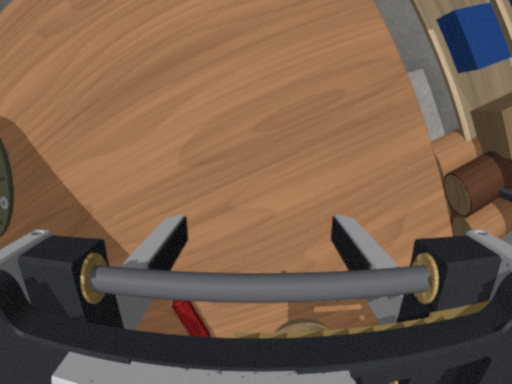

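The scene view shows the pale knob (258,156), dark knob (149,238), yellow handle (194,205), red handle (284,128) and centre (236,186). The trays are blue (205,268), red (275,221) and green (306,167). The side view agrees, and the wrist view is mostly bare bench. Next I measure each of these.

```bash
cat > meas.py <<'E'
from h import *
def blob(img,seed,win,cond):
    h=cv2.cvtColor(img,cv2.COLOR_BGR2HSV).astype(int)
    k=cond(h[...,0],h[...,1],h[...,2]).astype(np.uint8)
    w=np.zeros_like(k);u,v=seed;w[max(v-win,0):v+win,max(u-win,0):u+win]=1
    n,l,s,c=cv2.connectedComponentsWithStats(k*w)
    if n<2: return None
    i=1+np.argmax(s[1:,4]); return (l==i).astype(np.uint8),s[i],c[i]
red=lambda H,S,V:((H<6)|(H>172))&(S>170)
C=dict(handle_red=lambda H,S,V:((H<5)|(H>170))&(S>150),
 handle_yellow=lambda H,S,V:(H>22)&(H<36)&(S>150)&(V>100),
 knob_dark=lambda H,S,V:(V<75),
 knob_pale=lambda H,S,V:(V>120)&(S<120)&(H>12)&(H<40),
 centre=lambda H,S,V:(S<75)&(V>60),
 blue=lambda H,S,V:(H>100)&(H<125)&(S>130),
 green=lambda H,S,V:(H>65)&(H<100)&(S>80),
 red=red)
def tri(rs):
    A=np.zeros((3,3));b=np.zeros(3)
    for c,d in rs:
        d=d/np.linalg.norm(d);P=np.eye(3)-np.outer(d,d);A+=P;b+=P@c
    p=np.linalg.solve(A,b); return p
E
python3 - <<'E'
from meas import *
S={'scene':dict(handle_red=(284,128,16),handle_yellow=(194,205,20),knob_dark=(149,238,14),knob_pale=(258,156,13),centre=(236,186,14),blue=(205,268,50),green=(306,167,40),red=(275,221,45)),
'side':dict(handle_red=(203,152,18),handle_yellow=(233,237,24),knob_dark=(246,284,16),knob_pale=(219,174,14),centre=(240,198,16),blue=(317,258,50),green=(258,158,35),red=(297,195,40))}
I={n:cv2.imread(f'pics/{n}0.png') for n in S};M={n:ctrl.camera_model(n) for n in S}
V={n:I[n].copy() for n in S}
for o in C:
    rs=[]
    for n in S:
        u,v,w=S[n][o];b=blob(I[n],(u,v),w,C[o])
        if b is None: print(o,n,'none');continue
        k,s,c=b; rs.append(ray(M[n],*c))
        V[n][k>0]=(255,0,255)
        z={'knob_pale':.022,'knob_dark':.022,'centre':.028}.get(o,.014)
        if o in('blue','green','red'):
            ct=cv2.findContours(k,0,2)[0][0];hull=cv2.convexHull(ct)
            q=cv2.approxPolyN(hull,4).reshape(-1,2) if hasattr(cv2,'approxPolyN') else hull.reshape(-1,2)
            p=np.array([at_z(M[n],*x,.014)[:2] for x in q]); print(o,n,'corners',np.round(p,3).tolist(),'mean',p.mean(0).round(4),'edges',np.round(np.linalg.norm(p-np.roll(p,1,0),axis=1),3))
        else:
            ys,xs=np.nonzero(k);p=np.array([at_z(M[n],x,y,z)[:2] for x,y in zip(xs,ys)])
            r=cv2.minAreaRect(p.astype(np.float32)*1000);e=np.linalg.eigh(np.cov(p.T))[1][:,-1]
            print(o,n,s.tolist(),'plane',p.mean(0).round(4),'size',np.round(r[1],0),'yaw',np.degrees(np.arctan2(e[1],e[0])).round(1))
    if len(rs)==2 : print('   TRI',o,tri(rs).round(4))
a=[]
for n,(x,y,w,h) in dict(scene=(120,90,230,220),side=(170,100,200,220)).items():
    a.append(cv2.resize(np.vstack([I[n][y:y+h,x:x+w]]),(400,400*h//w),interpolation=cv2.INTER_CUBIC)); a[-1]=cv2.resize(a[-1],(400,400))
cv2.imwrite('pics/z1.png',np.hstack(a))
cv2.imwrite('pics/mask.png',np.hstack([cv2.resize(V[n][90:310,100:360],(400,340)) for n in S]))
E
```

```text
handle_red scene [273, 120, 18, 15, 130] plane [0.3839 0.309 ] size [32. 82.] yaw 173.0
handle_red side [192, 147, 22, 9, 127] plane [0.3891 0.312 ] size [42. 74.] yaw 175.3
   TRI handle_red [0.3881 0.3036 0.0194]
handle_yellow scene [180, 195, 24, 20, 211] plane [ 0.3988 -0.1388] size [90. 30.] yaw -178.9
handle_yellow side [216, 236, 31, 9, 82] plane [ 0.4003 -0.1491] size [13. 78.] yaw -177.7
   TRI handle_yellow [ 0.3992 -0.14    0.0093]
knob_dark scene [142, 230, 15, 17, 157] plane [ 0.4099 -0.3002] size [50. 40.] yaw 147.5
knob_dark side none
knob_pale scene [251, 148, 13, 15, 153] plane [0.4187 0.1437] size [41. 64.] yaw 132.8
knob_pale side [211, 165, 16, 19, 233] plane [0.4182 0.145 ] size [103.  47.] yaw 83.6
   TRI knob_pale [0.4183 0.144  0.0219]
centre scene [230, 178, 12, 17, 156] plane [ 0.4602 -0.0063] size [34. 64.] yaw 138.5
centre side [233, 188, 14, 22, 224] plane [ 0.4529 -0.0077] size [98. 37.] yaw 81.1
   TRI centre [ 0.4549 -0.0012  0.021 ]
blue scene corners [[0.655, -0.186], [0.639, -0.336], [0.514, -0.324], [0.532, -0.173]] mean [ 0.5851 -0.2548] edges [0.124 0.151 0.126 0.152]Traceback (most recent call last):
  File "<stdin>", line 16, in <module>
cv2.error: OpenCV(4.12.0) /io/opencv/modules/imgproc/src/approx.cpp:987: error: (-215:Assertion failed) (curve.cols == 1 && curve.rows >= nsides) || (curve.rows == 1 && curve.cols >= nsides) in function 'approxPolyN'
```

Run:
```python
from meas import *
C['knob_dark']=lambda H,S,V:(V<85)
C['handle_yellow']=lambda H,S,V:(H>20)&(H<38)&(S>120)&(V>150)
S={'scene':dict(knob_dark=(149,238,14),blue=(205,268,50),green=(306,167,40),red=(275,221,45),handle_yellow=(194,205,20)),
'side':dict(knob_dark=(246,284,16),blue=(317,258,50),green=(258,158,35),red=(297,195,40),handle_yellow=(233,237,24))}
I={n:cv2.imread(f'pics/{n}0.png') for n in S};M={n:ctrl.camera_model(n) for n in S}
for o in S['side']:
    rs=[]
    for n in S:
        u,v,w=S[n][o];b=blob(I[n],(u,v),w,C[o])
        if b is None: print(o,n,I[n][v-6:v+8:3,u],'none');continue
        k,s,c=b;rs.append(ray(M[n],*c))
        if len(o)<6:
            ct=max(cv2.findContours(k,0,2)[0],key=cv2.contourArea);q=cv2.approxPolyN(cv2.convexHull(ct),4).reshape(-1,2)
            p=np.array([at_z(M[n],*x,.014)[:2] for x in q]); print(o,n,np.round(p,3).tolist(),'mean',p.mean(0).round(4),'edges',np.round(np.linalg.norm(p-np.roll(p,1,0),axis=1),3))
        else: print(o,n,s.tolist(),at_z(M[n],*c,.022).round(4))
    if len(rs)==2: print('  TRI',tri(rs).round(4))
a=[]
for n,(x,y,w,h) in dict(scene=(120,90,230,220),side=(170,100,200,220)).items():
    a.append(cv2.resize(I[n][y:y+h,x:x+w],(400,400),interpolation=cv2.INTER_CUBIC))
cv2.imwrite('pics/z1.png',np.hstack(a))
```

```text
knob_dark scene [142, 230, 15, 17, 186] [ 0.4085 -0.3008  0.022 ]
knob_dark side [251, 290, 1, 1, 1] [ 0.4118 -0.3196  0.022 ]
  TRI [ 0.4096 -0.3051  0.0139]
blue scene [[0.655, -0.186], [0.639, -0.336], [0.514, -0.324], [0.532, -0.173]] mean [ 0.5851 -0.2548] edges [0.124 0.151 0.126 0.152]Traceback (most recent call last):
  File "<stdin>", line 14, in <module>
cv2.error: OpenCV(4.12.0) /io/opencv/modules/imgproc/src/approx.cpp:987: error: (-215:Assertion failed) (curve.cols == 1 && curve.rows >= nsides) || (curve.rows == 1 && curve.cols >= nsides) in function 'approxPolyN'
```

Run:
```python
from meas import *
i=cv2.imread('pics/side0.png');print(i.shape);h=cv2.cvtColor(i,cv2.COLOR_BGR2HSV)
for p in [(317,258),(258,158),(297,195),(246,284),(246,289),(250,280),(233,237),(203,152),(300,330)]: print(p,h[p[1],p[0]],end=' ')
a=[]
for n,(x,y,w,hh) in dict(scene=(120,90,230,220),side=(170,100,200,220)).items():
    a.append(cv2.resize(cv2.imread(f'pics/{n}0.png')[y:y+hh,x:x+w],(400,400),interpolation=cv2.INTER_CUBIC))
cv2.imwrite('pics/z1.png',np.hstack(a))
```

```text
(384, 512, 3)
(317, 258) [109 125 171] (258, 158) [ 65  53 106] (297, 195) [  2 174 189] (246, 284) [ 12 133 113] (246, 289) [ 13 138  94] (250, 280) [ 11 135 104] (233, 237) [ 24 145 249] (203, 152) [  3 181 142] (300, 330) [ 15 151 171]
```

View pics/z1.png

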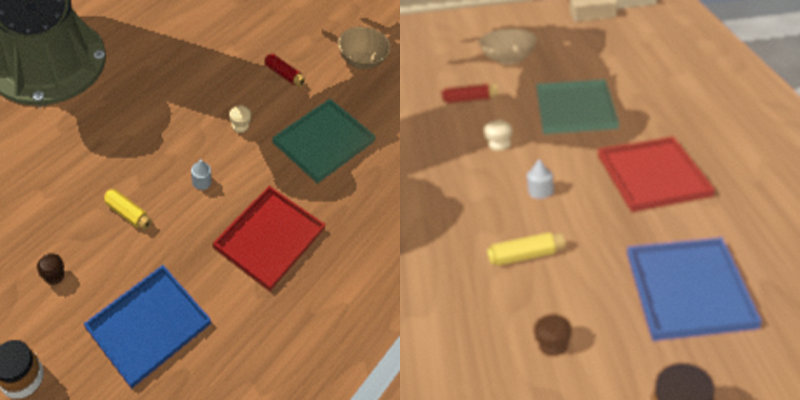

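The crop shows all the pieces upright, with both ferrules toward +x. The side camera is hazy, so it needs looser thresholds.

```bash
cat > m2.py <<'E'
from meas import *
C2=dict(knob_dark=lambda H,S,V:(V<125),blue=lambda H,S,V:(H>95)&(H<125)&(S>80),green=lambda H,S,V:(H>50)&(H<100)&(S>30),red=lambda H,S,V:((H<7)|(H>172))&(S>150),
 handle_yellow=lambda H,S,V:(H>20)&(H<38)&(S>100)&(V>190),handle_red=lambda H,S,V:((H<8)|(H>170))&(S>150)&(V<165),knob_pale=C['knob_pale'],centre=lambda H,S,V:(S<75)&(V>60))
C['knob_dark']=lambda H,S,V:(V<85)
S={'scene':dict(handle_red=(284,128,16),handle_yellow=(194,205,20),knob_dark=(149,238,14),blue=(205,268,50),green=(306,167,40),red=(275,221,45)),
'side':dict(handle_red=(203,152,18),handle_yellow=(233,237,24),knob_dark=(246,284,16),blue=(317,258,50),green=(258,158,35),red=(297,195,40))}
E
python3 - <<'E'
from m2 import *
I={n:cv2.imread(f'pics/{n}0.png') for n in S};M={n:ctrl.camera_model(n) for n in S}
for o in S['side']:
    rs=[]
    for n in S:
        u,v,w=S[n][o];b=blob(I[n],(u,v),w,(C if n=='scene' else C2)[o])
        k,s,c=b;rs.append(ray(M[n],*c))
        ct=max(cv2.findContours(k,0,2)[0],key=cv2.contourArea)
        if len(o)<6:
            r=cv2.convexHull(ct)
            q=cv2.approxPolyN(r,4).reshape(-1,2)
            p=np.array([at_z(M[n],*x,.014)[:2] for x in q]); print(o,n,np.round(p,3).tolist(),'mean',p.mean(0).round(4),'edges',np.round(np.linalg.norm(p-np.roll(p,1,0),axis=1),3))
        else: print(o,n,s.tolist(),at_z(M[n],*c,.022 if 'knob' in o else .014).round(4), 'bottom',at_z(M[n],s[0]+s[2]/2-.5,s[1]+s[3]-1,0).round(4))
    print('  TRI',tri(rs).round(4))
E
```

```text
handle_red scene [273, 120, 18, 15, 130] [0.3841 0.3089 0.014 ] bottom [0.4013 0.2928 0.    ]
handle_red side [191, 147, 23, 10, 165] [0.3883 0.3117 0.014 ] bottom [0.3842 0.304  0.    ]
  TRI [0.3875 0.3044 0.0187]
handle_yellow scene [180, 195, 24, 20, 211] [ 0.399  -0.1389  0.014 ] bottom [ 0.4216 -0.1585  0.    ]
handle_yellow side [214, 228, 35, 17, 360] [ 0.4024 -0.1338  0.014 ] bottom [ 0.3996 -0.1479  0.    ]
  TRI [ 0.4019 -0.1405  0.0196]
knob_dark scene [142, 230, 15, 17, 186] [ 0.4085 -0.3008  0.022 ] bottom [ 0.4144 -0.3136  0.    ]
knob_dark side [238, 274, 18, 21, 310] [ 0.4061 -0.3005  0.022 ] bottom [ 0.403  -0.3103 -0.    ]
  TRI [ 0.4068 -0.2998  0.0201]
blue scene [[0.655, -0.186], [0.639, -0.336], [0.514, -0.324], [0.532, -0.173]] mean [ 0.5851 -0.2548] edges [0.124 0.151 0.126 0.152]
blue side [[0.636, -0.343], [0.511, -0.329], [0.533, -0.17], [0.654, -0.189]] mean [ 0.5834 -0.2578] edges [0.156 0.125 0.16  0.122]
  TRI [ 0.5842 -0.2571  0.006 ]
green scene [[0.614, 0.295], [0.634, 0.131], [0.493, 0.153], [0.512, 0.308]] mean [0.5631 0.2217] edges [0.103 0.165 0.143 0.156]
green side [[0.608, 0.131], [0.493, 0.147], [0.516, 0.305], [0.63, 0.294]] mean [0.5618 0.2191] edges [0.164 0.116 0.16  0.114]
  TRI [0.5607 0.214  0.0136]
red scene [[0.682, 0.073], [0.692, -0.087], [0.565, -0.092], [0.558, 0.066]] mean [ 0.6243 -0.0097] edges [0.125 0.16  0.127 0.158]
red side [[0.689, -0.093], [0.559, -0.096], [0.555, 0.071], [0.685, 0.073]] mean [ 0.6219 -0.011 ] edges [0.166 0.129 0.168 0.13 ]
  TRI [ 0.6236 -0.0094  0.0081]
```

```bash
cat > plan.py <<'E'
import sys
from h import *
def plan(x,y,z,phi,sp=.026):
    o=ctrl.get_obs();p=o['ee_pos'];yaw=np.degrees(o['eef_rot'][2]);d=(phi+90-yaw+180)%360-180
    t=np.array([x,y])-p[:2]
    N=int(max(np.ceil(abs(d)/6.5),np.ceil(np.linalg.norm(t)/sp),np.ceil(abs(z-p[2])/sp),1))
    dt=round(-d/N,1)
    A=np.zeros((2,2))
    for k in range(N):
        a=np.radians(yaw-k*dt);A+=np.array([[np.cos(a),np.sin(a)],[np.sin(a),-np.cos(a)]])
    s=np.linalg.solve(A,t)
    print('at',p.round(4),'phi',round(yaw-90,1),'width',round(o['grip_width'],4),'F',o['force'].round(1),'t',o['time_s'],'-> N',N,'row',[*np.round(s,4).tolist(),round((p[2]-z)/N,4),0,0,dt])
plan(*map(float,sys.argv[1:]))
E
python3 plan.py .418 .144 .13 -6.5
```

```text
at [0.2266 0.501  0.205 ] phi 65.7 width 0.0938 F [ 0.3 -0.1 -0.7] t 0.15 -> N 16 row [-0.027, -0.0018, np.float64(0.0047), 0, 0, np.float64(4.5)]
```

>>> play_rows(commands=[[-0.027,-0.0018,0.0047,0,0,4.5,-0.5],[-0.027,-0.0018,0.0047,0,0,4.5,-0.5],[-0.027,-0.0018,0.0047,0,0,4.5,-0.5],[-0.027,-0.0018,0.0047,0,0,4.5,-0.5],[-0.027,-0.0018,0.0047,0,0,4.5,-0.5],[-0.027,-0.0018,0.0047,0,0,4.5,-0.5],[-0.027,-0.0018,0.0047,0,0,4.5,-0.5],[-0.027,-0.0018,0.0047,0,0,4.5,-0.5],[-0.027,-0.0018,0.0047,0,0,4.5,-0.5],[-0.027,-0.0018,0.0047,0,0,4.5,-0.5],[-0.027,-0.0018,0.0047,0,0,4.5,-0.5],[-0.027,-0.0018,0.0047,0,0,4.5,-0.5],[-0.027,-0.0018,0.0047,0,0,4.5,-0.5],[-0.027,-0.0018,0.0047,0,0,4.5,-0.5],[-0.027,-0.0018,0.0047,0,0,4.5,-0.5],[-0.027,-0.0018,0.0047,0,0,4.5,-0.5],[0,0,0,0,0,0,-0.5],[0,0,0,0,0,0,-0.5]], force=20)

```text
time_s: 1.65
ee_pos: [0.4174, 0.143, 0.1302]
eef_rot: [-3.141, 0.0, 1.459]
force: [-0.3, 0.6, 0.6]
grip_width: 0.0709
grip_force: 0.0
```

```bash
python3 plan.py .418 .144 .009 -6.5; python3 -c "
from h import *
cv2.imwrite('pics/w1.png',ctrl.camera('wrist'))"
```

```text
at [0.4174 0.143  0.1302] phi -6.4 width 0.0709 F [-0.3  0.6  0.6] t 1.65 -> N 5 row [0.0002, 0.0001, np.float64(0.0242), 0, 0, np.float64(0.0)]
```

View pics/w1.png

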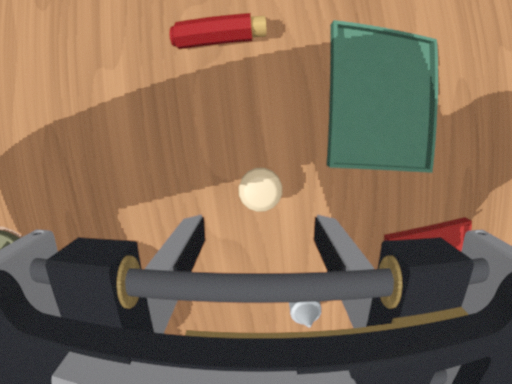

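The wrist view shows the pale knob at (260,189) between the fingers, the red handle at (212,31) with its ferrule at (259,27), and the green tray at (383,97). I'll cross-check against those pixels.

```bash
python3 -c "
from h import *
m=ctrl.camera_model('wrist')
for n,u,v,z in [('pale',260,189,.032),('redbutt',172,34,.014),('redfer',267,27,.014),('g1',333,23,.016),('g2',437,40,.016),('g3',433,170,.016),('g4',329,166,.016),('centre base',304,308,.03)]: print(n,at_z(m,u,v,z,True).round(4))"
```

```text
pale [0.4189 0.1482 0.032 ]
redbutt [0.3472 0.3156 0.014 ]
redfer [0.4437 0.3078 0.014 ]
g1 [0.5109 0.3079 0.016 ]
g2 [0.6346 0.2936 0.016 ]
g3 [0.6148 0.1455 0.016 ]
g4 [0.4907 0.1608 0.016 ]
centre base [0.4534 0.0052 0.03  ]
```

>>> play_rows(commands=[[0.003,0.001,0.024,0,0,0,-0.5],[0,0,0.025,0,0,0,-0.5],[0,0,0.025,0,0,0,-0.5],[0,0,0.025,0,0,0,-0.5],[0,0,0.015,0,0,0,-0.5],[0,0,0.007,0,0,0,-0.5],[0,0,0,0,0,0,-0.5],[0,0,0,0,0,0,0.5],[0,0,0,0,0,0,0.5],[0,0,0,0,0,0,0.5],[0,0,0,0,0,0,0.5],[0,0,0,0,0,0,0.5],[0,0,0,0,0,0,0.5],[0,0,0,0,0,0,0.5]], force=20)

```text
time_s: 2.87
ee_pos: [0.4191, 0.1467, 0.0098]
eef_rot: [3.141, -0.0, 1.46]
force: [-2.0, -0.7, 7.9]
grip_width: 0.0409
grip_force: 20.0
```

>>> play_rows(commands=[[0,0,-0.005,0,0,0,0.5],[0,0,-0.015,0,0,0,0.5],[0,0,-0.025,0,0,0,0.5],[0,0,-0.03,0,0,0,0.5],[0,0,-0.025,0,0,0,0.5],[0,0,-0.01,0,0,0,0.5],[0,0,0,0,0,0,0.5]])

```text
time_s: 3.45
ee_pos: [0.4198, 0.1468, 0.1213]
eef_rot: [3.138, -0.001, 1.46]
force: [0.8, -1.2, -0.7]
grip_width: 0.0407
grip_force: 20.0
```

```bash
python3 plan.py .589 -.2205 .115 -6.5
```

```text
at [0.4198 0.1468 0.1213] phi -6.3 width 0.0407 F [ 0.8 -1.2 -0.7] t 3.45 -> N 16 row [-0.0216, 0.013, np.float64(0.0004), 0, 0, np.float64(0.0)]
```

>>> play_rows(commands=[[-0.0108,0.0065,0,0,0,0,0.5],[-0.0216,0.013,0.0004,0,0,0,0.5],[-0.0216,0.013,0.0004,0,0,0,0.5],[-0.0216,0.013,0.0004,0,0,0,0.5],[-0.0216,0.013,0.0004,0,0,0,0.5],[-0.0216,0.013,0.0004,0,0,0,0.5],[-0.0216,0.013,0.0004,0,0,0,0.5],[-0.0216,0.013,0.0004,0,0,0,0.5],[-0.0216,0.013,0.0004,0,0,0,0.5],[-0.0216,0.013,0.0004,0,0,0,0.5],[-0.0216,0.013,0.0004,0,0,0,0.5],[-0.0216,0.013,0.0004,0,0,0,0.5],[-0.0216,0.013,0.0004,0,0,0,0.5],[-0.0216,0.013,0.0004,0,0,0,0.5],[-0.0216,0.013,0.0004,0,0,0,0.5],[-0.0216,0.013,0.0004,0,0,0,0.5],[-0.0108,0.0065,0,0,0,0,0.5],[0,0,0,0,0,0,0.5],[0,0,0,0,0,0,0.5],[0,0,0,0,0,0,0.5]])

```text
time_s: 5.12
ee_pos: [0.5868, -0.2189, 0.1121]
eef_rot: [-3.14, -0.001, 1.461]
force: [-0.9, 0.7, -0.8]
grip_width: 0.0412
grip_force: 20.0
```

```bash
python3 plan.py .589 -.2205 .014 -6.5;python3 -c "
from h import *
cv2.imwrite('pics/w2.png',ctrl.camera('wrist'))"
```

```text
at [ 0.5868 -0.2189  0.1121] phi -6.3 width 0.0412 F [-0.9  0.7 -0.8] t 5.1167 -> N 4 row [-0.0003, 0.0006, np.float64(0.0245), 0, 0, np.float64(0.0)]
```

View pics/w2.png

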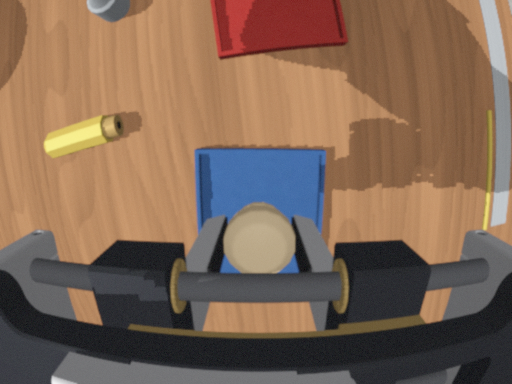

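The pale knob is held level over the blue tray. The tray's far wall is at row 150 and the knob at (259,240).

>>> play_rows(commands=[[0,0.001,0.012,0,0,0,0.5],[0,0.001,0.025,0,0,0,0.5],[0,0,0.025,0,0,0,0.5],[0,0,0.018,0,0,0,0.5],[0,0,0.008,0,0,0,0.5],[0,0,0.005,0,0,0,0.5],[0,0,0.002,0,0,0,0.5],[0,0,0.001,0,0,0,0.5],[0,0,0,0,0,0,0.5],[0,0,0,0,0,0,0.5]])

```text
time_s: 6.0
ee_pos: [0.5898, -0.2202, 0.0182]
eef_rot: [3.14, 0.0, 1.46]
force: [-0.1, -0.4, -0.5]
grip_width: 0.0408
grip_force: 20.0
```

>>> play_rows(commands=[[0,0,0.0015,0,0,0,0.5],[0,0,0.001,0,0,0,0.5],[0,0,0.001,0,0,0,0.5],[0,0,0,0,0,0,0.5],[0,0,0,0,0,0,0.5]])

```text
time_s: 6.42
ee_pos: [0.5894, -0.2201, 0.0139]
eef_rot: [3.141, 0.0, 1.46]
force: [0.1, -0.1, 0.3]
grip_width: 0.0406
grip_force: 20.0
```

>>> play_rows(commands=[[0,0,0.0006,0,0,0,0.5],[0,0,0,0,0,0,0.5]])

```text
time_s: 6.58
ee_pos: [0.5895, -0.2202, 0.0138]
eef_rot: [3.141, 0.0, 1.46]
force: [-3.3, 1.4, 7.6]
grip_width: 0.0406
grip_force: 20.0
```

>>> play_rows(commands=[[0,0,0,0,0,0,-0.3],[0,0,0,0,0,0,-0.3],[0,0,0,0,0,0,-0.3],[0,0,0,0,0,0,-0.3],[0,0,-0.01,0,0,0,-0.3],[0,0,-0.025,0,0,0,-0.3],[0,0,-0.03,0,0,0,-0.5],[0,0,-0.03,0,0,0,-0.5],[0,0,-0.01,0,0,0,-0.5],[0,0,0,0,0,0,-0.5]])

```text
time_s: 7.42
ee_pos: [0.5905, -0.2206, 0.1217]
eef_rot: [3.137, 0.002, 1.46]
force: [0.0, -0.7, 0.1]
grip_width: 0.0706
grip_force: 0.0
```

```bash
python3 plan.py .4075 -.300 .115 -6.5
```

```text
at [ 0.5905 -0.2206  0.1217] phi -6.3 width 0.0706 F [ 0.  -0.7  0.1] t 7.4167 -> N 8 row [-0.0124, -0.0216, np.float64(0.0008), 0, 0, np.float64(0.0)]
```

>>> play_rows(commands=[[-0.0062,-0.0108,0,0,0,0,-0.5],[-0.0124,-0.0216,0.001,0,0,0,-0.5],[-0.0124,-0.0216,0.001,0,0,0,-0.5],[-0.0124,-0.0216,0.001,0,0,0,-0.5],[-0.0124,-0.0216,0.001,0,0,0,-0.5],[-0.0124,-0.0216,0.001,0,0,0,-0.5],[-0.0124,-0.0216,0.001,0,0,0,-0.5],[-0.0124,-0.0216,0.001,0,0,0,-0.5],[-0.0062,-0.0108,0,0,0,0,-0.5],[0,0,0,0,0,0,-0.5],[0,0,0,0,0,0,-0.5],[0,0,0,0,0,0,-0.5]])

```text
time_s: 8.42
ee_pos: [0.4074, -0.2993, 0.1109]
eef_rot: [3.142, -0.0, 1.46]
force: [0.3, -0.3, -0.6]
grip_width: 0.0704
grip_force: 0.0
```

```bash
python3 plan.py .4075 -.300 .0095 -6.5;python3 -c "
from h import *
i=ctrl.camera('wrist');m=ctrl.camera_model('wrist')
g=cv2.cvtColor(i,cv2.COLOR_BGR2HSV)[...,2][110:270,200:330]
n,l,s,c=cv2.connectedComponentsWithStats((g<70).astype(np.uint8))
for a,b in zip(s[1:],c[1:]):
  if a[4]>100: print(a,b+[200,110],at_z(m,*(b+[200,110]),.032,True))
cv2.imwrite('pics/w3.png',i)"
```

```text
at [ 0.4074 -0.2993  0.1109] phi -6.3 width 0.0704 F [ 0.3 -0.3 -0.6] t 8.4167 -> N 4 row [-0.0002, 0.0, np.float64(0.0254), 0, 0, np.float64(0.0)]
[ 38  65  41  45 748] [262.25935829 195.08823529] [ 0.41056098 -0.29610756  0.032     ]
[  0 108   5  32 111] [201.46846847 232.54054054] [ 0.35016955 -0.32581371  0.032     ]
[114 108  16  52 468] [322.29273504 242.84401709] [ 0.46236805 -0.34890476  0.032     ]
```

View pics/w3.png

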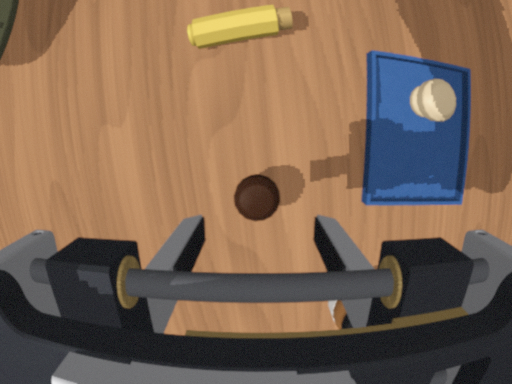

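The pale knob stands in the blue tray at (435,100), the dark knob is centred at (257,197), and the yellow handle is near (240,25).

>>> play_rows(commands=[[0.001,0,0.015,0,0,0,-0.5],[0,0,0.025,0,0,0,-0.5],[0,0,0.025,0,0,0,-0.5],[0,0,0.02,0,0,0,-0.5],[0,0,0.01,0,0,0,-0.5],[0,0,0.006,0,0,0,-0.5],[0,0,0,0,0,0,-0.5],[0,0,0,0,0,0,0.5],[0,0,0,0,0,0,0.5],[0,0,0,0,0,0,0.5],[0,0,0,0,0,0,0.5],[0,0,0,0,0,0,0.5],[0,0,0,0,0,0,0.5],[0,0,0,0,0,0,0.5]], force=20)

```text
time_s: 9.63
ee_pos: [0.407, -0.2988, 0.0106]
eef_rot: [3.141, 0.0, 1.46]
force: [-1.4, 1.1, 5.6]
grip_width: 0.041
grip_force: 20.0
```

```bash
python3 -c "
from h import *
i=cv2.imread('pics/w3.png')
print(ctrl.get_obs()['ee_pos'])"
```

```text
[ 0.40695405 -0.29879293  0.01064517]
```

>>> play_rows(commands=[[0,0,-0.005,0,0,0,0.5],[0,0,-0.015,0,0,0,0.5],[0,0,-0.025,0,0,0,0.5],[0,0,-0.03,0,0,0,0.5],[0,0,-0.025,0,0,0,0.5],[0,0,-0.01,0,0,0,0.5],[0,0,0,0,0,0,0.5]])

```text
time_s: 10.22
ee_pos: [0.4075, -0.2992, 0.1222]
eef_rot: [3.138, 0.002, 1.46]
force: [0.2, -0.7, -0.8]
grip_width: 0.0405
grip_force: 20.0
```

```bash
python3 plan.py .581 -.2905 .115 -6.5
```

```text
at [ 0.4075 -0.2992  0.1222] phi -6.3 width 0.0405 F [ 0.2 -0.7 -0.8] t 10.2167 -> N 7 row [0.004, 0.0245, np.float64(0.001), 0, 0, np.float64(0.0)]
```

>>> play_rows(commands=[[0.002,0.0123,0,0,0,0,0.5],[0.004,0.0245,0.001,0,0,0,0.5],[0.004,0.0245,0.001,0,0,0,0.5],[0.004,0.0245,0.001,0,0,0,0.5],[0.004,0.0245,0.001,0,0,0,0.5],[0.004,0.0245,0.001,0,0,0,0.5],[0.004,0.0245,0.001,0,0,0,0.5],[0.002,0.0123,0,0,0,0,0.5],[0,0,0,0,0,0,0.5],[0,0,0,0,0,0,0.5],[0,0,0.02,0,0,0,0.5],[0,0,0.025,0,0,0,0.5],[0,0,0.025,0,0,0,0.5],[0,0,0.015,0,0,0,0.5],[0,0,0.008,0,0,0,0.5],[0,0,0,0,0,0,0.5],[0,0,0,0,0,0,0.5]])

```text
time_s: 11.63
ee_pos: [0.58, -0.29, 0.0215]
eef_rot: [-3.142, 0.0, 1.46]
force: [0.7, -1.0, -0.7]
grip_width: 0.0405
grip_force: 20.0
```

>>> play_rows(commands=[[0,0,0.003,0,0,0,0.5],[0,0,0.0015,0,0,0,0.5],[0,0,0.001,0,0,0,0.5],[0,0,0.0008,0,0,0,0.5],[0,0,0,0,0,0,0.5],[0,0,0,0,0,0,0.5]])

```text
time_s: 12.13
ee_pos: [0.5805, -0.2897, 0.015]
eef_rot: [3.141, 0.0, 1.46]
force: [-0.6, 0.9, -0.6]
grip_width: 0.0407
grip_force: 20.0
```

>>> play_rows(commands=[[0,0,0.0007,0,0,0,0.5],[0,0,0,0,0,0,0.5]])

```text
time_s: 12.3
ee_pos: [0.5806, -0.2898, 0.0147]
eef_rot: [3.141, 0.0, 1.46]
force: [-1.5, 0.6, 4.5]
grip_width: 0.0407
grip_force: 20.0
```

>>> play_rows(commands=[[0,0,0,0,0,0,-0.3],[0,0,0,0,0,0,-0.3],[0,0,0,0,0,0,-0.3],[0,0,0,0,0,0,-0.3],[0,0,-0.01,0,0,0,-0.3],[0,0,-0.025,0,0,0,-0.3],[0,0,-0.03,0,0,0,-0.5],[0,0,-0.03,0,0,0,-0.5],[0,0,-0.01,0,0,0,-0.5],[0,0,0,0,0,0,-0.5]])

```text
time_s: 13.13
ee_pos: [0.5816, -0.2903, 0.1228]
eef_rot: [3.137, 0.002, 1.46]
force: [0.3, -0.1, -0.4]
grip_width: 0.0703
grip_force: 0.0
```

```bash
python3 plan.py .407 -.138 .115 91.5
```

```text
at [ 0.5816 -0.2903  0.1228] phi -6.3 width 0.0703 F [ 0.3 -0.1 -0.4] t 13.1333 -> N 16 row [0.0162, -0.0027, np.float64(0.0005), 0, 0, np.float64(-6.1)]
```

>>> play_rows(commands=[[0.0162,-0.0027,0.0005,0,0,-6.1,-0.5],[0.0162,-0.0027,0.0005,0,0,-6.1,-0.5],[0.0162,-0.0027,0.0005,0,0,-6.1,-0.5],[0.0162,-0.0027,0.0005,0,0,-6.1,-0.5],[0.0162,-0.0027,0.0005,0,0,-6.1,-0.5],[0.0162,-0.0027,0.0005,0,0,-6.1,-0.5],[0.0162,-0.0027,0.0005,0,0,-6.1,-0.5],[0.0162,-0.0027,0.0005,0,0,-6.1,-0.5],[0.0162,-0.0027,0.0005,0,0,-6.1,-0.5],[0.0162,-0.0027,0.0005,0,0,-6.1,-0.5],[0.0162,-0.0027,0.0005,0,0,-6.1,-0.5],[0.0162,-0.0027,0.0005,0,0,-6.1,-0.5],[0.0162,-0.0027,0.0005,0,0,-6.1,-0.5],[0.0162,-0.0027,0.0005,0,0,-6.1,-0.5],[0.0162,-0.0027,0.0005,0,0,-6.1,-0.5],[0.0162,-0.0027,0.0005,0,0,-6.1,-0.5],[0,0,0,0,0,0,-0.5],[0,0,0,0,0,0,-0.5],[0,0,0,0,0,0,-0.5]])

```text
time_s: 14.72
ee_pos: [0.4058, -0.137, 0.1108]
eef_rot: [3.141, -0.0, -3.123]
force: [0.8, 0.1, -0.9]
grip_width: 0.0705
grip_force: 0.0
```

```bash
python3 plan.py .407 -.138 .003 91.5;python3 -c "
from h import *
i=ctrl.camera('wrist');m=ctrl.camera_model('wrist')
h=cv2.cvtColor(i,cv2.COLOR_BGR2HSV).astype(int);k=((h[...,0]>22)&(h[...,0]<34)&(h[...,1]>150)&(h[...,2]>140)).astype(np.uint8);k[260:]=0
n,l,s,c=cv2.connectedComponentsWithStats(k);j=1+np.argmax(s[1:,4]);print(s[j])
ys,xs=np.nonzero(l==j);p=np.array([at_z(m,x,y,.02,True)[:2] for x,y in zip(xs,ys)])
r=cv2.minAreaRect(p.astype(np.float32)*1000);e=np.linalg.eigh(np.cov(p.T))[1][:,-1];print(r,p.mean(0),np.degrees(np.arctan2(e[1],e[0])))
cv2.imwrite('pics/w4.png',i)"
```

```text
at [ 0.4058 -0.137   0.1108] phi -268.9 width 0.0705 F [ 0.8  0.1 -0.9] t 14.7167 -> N 5 row [-0.0002, -0.0002, np.float64(0.0216), 0, 0, np.float64(-0.1)]
[244 146  27   9  60]
((363.5163269042969, -139.37619018554688), (5.435079097747803, 23.51899528503418), 8.598880767822266) [ 0.36400605 -0.13880411] 95.9822670847776
```

View pics/w4.png

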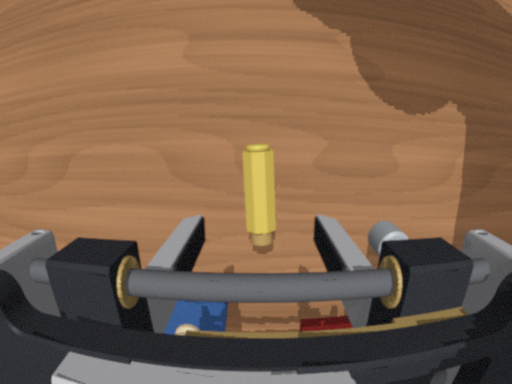

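The yellow handle runs from its butt at (258,146) to the ferrule end at (262,246), centred between the fingers. Now I measure those ends.

```bash
python3 -c "
from h import *
m=ctrl.camera_model('wrist')
for u,v in [(258,146),(262,246)]: print(at_z(m,u,v,.014,True).round(4))"
```

```text
[ 0.3606 -0.1383  0.014 ]
[ 0.46   -0.1324  0.014 ]
```

>>> play_rows(commands=[[-0.004,0.0015,0.015,0,0,-2,-0.5],[0,0,0.025,0,0,0,-0.5],[0,0,0.025,0,0,0,-0.5],[0,0,0.02,0,0,0,-0.5],[0,0,0.014,0,0,0,-0.5],[0,0,0.006,0,0,0,-0.5],[0,0,0.002,0,0,0,-0.5],[0,0,0,0,0,0,-0.5],[0,0,0,0,0,0,0.6],[0,0,0,0,0,0,0.6],[0,0,0,0,0,0,0.6],[0,0,0,0,0,0,0.6],[0,0,0,0,0,0,0.6],[0,0,0,0,0,0,0.6],[0,0,0,0,0,0,0.6],[0,0,0,0,0,0,0.6]], force=20)

```text
time_s: 16.1
ee_pos: [0.4095, -0.1354, 0.0043]
eef_rot: [-3.142, 0.0, -3.085]
force: [-1.1, 1.4, 0.9]
grip_width: 0.0279
grip_force: 20.0
```

>>> play_rows(commands=[[0,0,-0.005,0,0,0,0.6],[0,0,-0.015,0,0,0,0.6],[0,0,-0.025,0,0,0,0.6],[0,0,-0.03,0,0,0,0.6],[0,0,-0.03,0,0,0,0.6],[0,0,-0.015,0,0,0,0.6],[0,0,0,0,0,0,0.6]])

```text
time_s: 16.68
ee_pos: [0.4108, -0.1359, 0.1276]
eef_rot: [-3.139, 0.005, -3.085]
force: [0.6, -0.1, -1.2]
grip_width: 0.0277
grip_force: 20.0
```

```bash
python3 plan.py .5587 .192 .12 82.8
```

```text
at [ 0.4108 -0.1359  0.1276] phi -266.7 width 0.0277 F [ 0.6 -0.1 -1.2] t 16.6833 -> N 14 row [-0.0101, 0.0237, np.float64(0.0005), 0, 0, np.float64(0.7)]
```

>>> play_rows(commands=[[-0.005,0.0118,0,0,0,0,0.6],[-0.0101,0.0237,0,0,0,0.7,0.6],[-0.0101,0.0237,0,0,0,0.7,0.6],[-0.0101,0.0237,0,0,0,0.7,0.6],[-0.0101,0.0237,0,0,0,0.7,0.6],[-0.0101,0.0237,0,0,0,0.7,0.6],[-0.0101,0.0237,0,0,0,0.7,0.6],[-0.0101,0.0237,0,0,0,0.7,0.6],[-0.0101,0.0237,0,0,0,0.7,0.6],[-0.0101,0.0237,0,0,0,0.7,0.6],[-0.0101,0.0237,0,0,0,0.7,0.6],[-0.0101,0.0237,0,0,0,0.7,0.6],[-0.0101,0.0237,0,0,0,0.7,0.6],[-0.0101,0.0237,0,0,0,0.7,0.6],[-0.005,0.0118,0,0,0,0.7,0.6],[0,0,0,0,0,0,0.6],[0,0,0,0,0,0,0.6],[0,0,0,0,0,0,0.6]])

```text
time_s: 18.18
ee_pos: [0.5555, 0.1927, 0.1234]
eef_rot: [-3.141, -0.001, 3.028]
force: [0.4, -1.0, -1.1]
grip_width: 0.0276
grip_force: 20.0
```

```bash
python3 plan.py .5587 .192 .0083 82.8; python3 -c "
from h import *
cv2.imwrite('pics/w5.png',ctrl.camera('wrist'))"
```

```text
at [0.5555 0.1927 0.1234] phi 83.5 width 0.0276 F [ 0.4 -1.  -1.1] t 18.1833 -> N 5 row [-0.0006, -0.0001, np.float64(0.023), 0, 0, np.float64(0.1)]
```

View pics/w5.png

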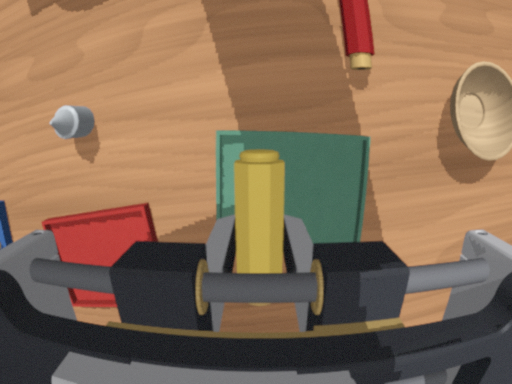

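The yellow handle is held over the green tray, aligned with the walls. The tray's near rim is at row 133 and the butt at (260,155).

>>> play_rows(commands=[[-0.003,0,0.012,0,0,0.5,0.6],[0,0,0.025,0,0,0,0.6],[0,0,0.025,0,0,0,0.6],[0,0,0.025,0,0,0,0.6],[0,0,0.015,0,0,0,0.6],[0,0,0.007,0,0,0,0.6],[0,0,0.002,0,0,0,0.6],[0,0,0,0,0,0,0.6],[0,0,0,0,0,0,0.6]])

```text
time_s: 18.98
ee_pos: [0.5597, 0.1931, 0.0141]
eef_rot: [3.141, 0.001, 3.018]
force: [-0.1, 0.1, 1.0]
grip_width: 0.028
grip_force: 20.0
```

>>> play_rows(commands=[[0,0,0.002,0,0,0,0.6],[0,0,0.0015,0,0,0,0.6],[0,0,0.001,0,0,0,0.6],[0,0,0,0,0,0,0.6],[0,0,0,0,0,0,0.6]])

```text
time_s: 19.4
ee_pos: [0.5591, 0.1932, 0.0088]
eef_rot: [3.142, 0.0, 3.019]
force: [0.6, 0.0, 0.6]
grip_width: 0.028
grip_force: 20.0
```

>>> play_rows(commands=[[0,0,0.0007,0,0,0,0.6],[0,0,0,0,0,0,0.6]])

```text
time_s: 19.57
ee_pos: [0.5593, 0.1932, 0.0083]
eef_rot: [3.141, 0.0, 3.019]
force: [-0.7, 0.0, 2.7]
grip_width: 0.0277
grip_force: 20.0
```

>>> play_rows(commands=[[0,0,0,0,0,0,0.05],[0,0,0,0,0,0,0.05],[0,0,0,0,0,0,0.05],[0,0,0,0,0,0,0.05],[0,0,-0.01,0,0,0,0.05],[0,0,-0.025,0,0,0,0.05],[0,0,-0.03,0,0,0,-0.5],[0,0,-0.03,0,0,0,-0.5],[0,0,-0.015,0,0,0,-0.5],[0,0,0,0,0,0,-0.5]])

```text
time_s: 20.4
ee_pos: [0.5607, 0.1936, 0.1226]
eef_rot: [3.139, 0.006, 3.019]
force: [0.4, -1.0, 0.1]
grip_width: 0.0679
grip_force: 0.0
```

```bash
python3 plan.py .3945 .311 .12 85
```

```text
at [0.5607 0.1936 0.1226] phi 83.0 width 0.0679 F [ 0.4 -1.   0.1] t 20.4 -> N 8 row [0.0222, 0.0124, np.float64(0.0003), 0, 0, np.float64(-0.3)]
```

>>> play_rows(commands=[[0.0111,0.0062,0,0,0,0,-0.5],[0.0222,0.0124,0,0,0,-0.3,-0.5],[0.0222,0.0124,0,0,0,-0.3,-0.5],[0.0222,0.0124,0,0,0,-0.3,-0.5],[0.0222,0.0124,0,0,0,-0.3,-0.5],[0.0222,0.0124,0,0,0,-0.3,-0.5],[0.0222,0.0124,0,0,0,-0.3,-0.5],[0.0222,0.0124,0,0,0,-0.3,-0.5],[0.0111,0.0062,0,0,0,0,-0.5],[0,0,0,0,0,0,-0.5],[0,0,0,0,0,0,-0.5],[0,0,0,0,0,0,-0.5]])

```text
time_s: 21.4
ee_pos: [0.3936, 0.3103, 0.1176]
eef_rot: [-3.141, -0.0, 3.055]
force: [-0.4, -0.3, -0.2]
grip_width: 0.0704
grip_force: 0.0
```

```bash
python3 plan.py .3945 .311 .004 85; python3 -c "
from h import *
i=ctrl.camera('wrist');m=ctrl.camera_model('wrist')
h=cv2.cvtColor(i,cv2.COLOR_BGR2HSV).astype(int);k=(((h[...,0]<6)|(h[...,0]>172))&(h[...,1]>150)).astype(np.uint8);k[260:]=0;k[:,:210]=0;k[:,310:]=0
n,l,s,c=cv2.connectedComponentsWithStats(k);j=1+np.argmax(s[1:,4]);print(s[j])
ys,xs=np.nonzero(l==j)
for lo in (0,5): 
  for f in (ys.min()+lo,ys.max()-lo): print(f,xs[ys==f].mean(),at_z(m,xs[ys==f].mean(),f,.014,True).round(4))
cv2.imwrite('pics/w6.png',i)"
```

```text
at [0.3936 0.3103 0.1176] phi 85.0 width 0.0704 F [-0.4 -0.3 -0.2] t 21.4 -> N 5 row [-0.0002, 0.0002, np.float64(0.0227), 0, 0, np.float64(0.0)]
[ 243  144   32   86 2389]
144 258.5 [0.3471 0.3141 0.014 ]
229 259.5 [0.4319 0.3077 0.014 ]
149 258.0 [0.3518 0.3132 0.014 ]
224 260.5 [0.4267 0.3092 0.014 ]
```

View pics/w6.png

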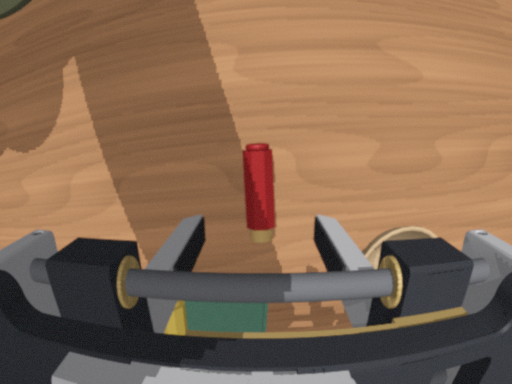

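The red handle is centred and aligned, from (258,144) to (262,240). The bowl's rim at (405,240) is clear of the fingers.

>>> play_rows(commands=[[-0.0015,0.001,0.015,0,0,0,-0.5],[0,0,0.025,0,0,0,-0.5],[0,0,0.025,0,0,0,-0.5],[0,0,0.025,0,0,0,-0.5],[0,0,0.015,0,0,0,-0.5],[0,0,0.007,0,0,0,-0.5],[0,0,0.002,0,0,0,-0.5],[0,0,0,0,0,0,-0.5],[0,0,0,0,0,0,0.6],[0,0,0,0,0,0,0.6],[0,0,0,0,0,0,0.6],[0,0,0,0,0,0,0.6],[0,0,0,0,0,0,0.6],[0,0,0,0,0,0,0.6],[0,0,0,0,0,0,0.6],[0,0,0,0,0,0,0.6]])

```text
time_s: 22.78
ee_pos: [0.3947, 0.3116, 0.0041]
eef_rot: [3.142, 0.0, 3.055]
force: [-0.6, -0.3, 1.6]
grip_width: 0.0281
grip_force: 19.8
```

>>> play_rows(commands=[[0,0,-0.005,0,0,0,0.6],[0,0,-0.015,0,0,0,0.6],[0,0,-0.025,0,0,0,0.6],[0,0,-0.03,0,0,0,0.6],[0,0,-0.03,0,0,0,0.6],[0,0,-0.015,0,0,0,0.6],[0,0,0,0,0,0,0.6]])

```text
time_s: 23.37
ee_pos: [0.3959, 0.3125, 0.1276]
eef_rot: [3.138, 0.004, 3.055]
force: [0.2, 0.3, 0.0]
grip_width: 0.0284
grip_force: 19.8
```

```bash
python3 plan.py .567 .259 .12 82.8
```

```text
at [0.3959 0.3125 0.1276] phi 85.1 width 0.0284 F [0.2 0.3 0. ] t 23.3667 -> N 7 row [-0.0251, -0.0051, np.float64(0.0011), 0, 0, np.float64(0.3)]
```

>>> play_rows(commands=[[-0.0125,-0.0025,0,0,0,0,0.6],[-0.0251,-0.0051,0,0,0,0.3,0.6],[-0.0251,-0.0051,0,0,0,0.3,0.6],[-0.0251,-0.0051,0,0,0,0.3,0.6],[-0.0251,-0.0051,0,0,0,0.3,0.6],[-0.0251,-0.0051,0,0,0,0.3,0.6],[-0.0251,-0.0051,0,0,0,0.3,0.6],[-0.0125,-0.0025,0,0,0,0.3,0.6],[0,0,0,0,0,0,0.6],[0,0,0,0,0,0,0.6],[0,0,0,0,0,0,0.6]])

```text
time_s: 24.28
ee_pos: [0.5651, 0.2586, 0.1228]
eef_rot: [-3.141, -0.002, 3.019]
force: [-0.5, 0.5, -1.1]
grip_width: 0.0279
grip_force: 19.8
```

```bash
python3 plan.py .567 .259 .0083 82.8; python3 -c "
from h import *
cv2.imwrite('pics/w7.png',ctrl.camera('wrist'))"
```

```text
at [0.5651 0.2586 0.1228] phi 83.0 width 0.0279 F [-0.5  0.5 -1.1] t 24.2833 -> N 5 row [-0.0004, 0.0001, np.float64(0.0229), 0, 0, np.float64(0.0)]
```

View pics/w7.png

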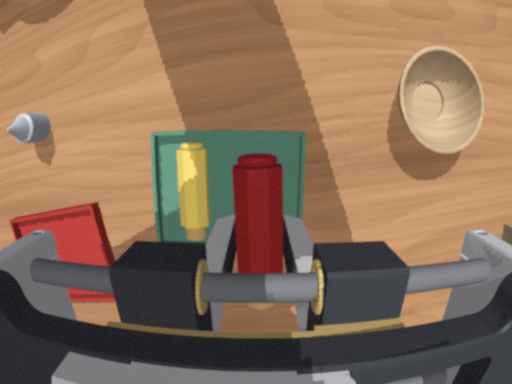

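Yellow lies flat in the green tray at (194,190). Red is held beside it with clear space.

>>> play_rows(commands=[[-0.002,0,0.012,0,0,0,0.6],[0,0,0.025,0,0,0,0.6],[0,0,0.025,0,0,0,0.6],[0,0,0.025,0,0,0,0.6],[0,0,0.014,0,0,0,0.6],[0,0,0.007,0,0,0,0.6],[0,0,0.003,0,0,0,0.6],[0,0,0.0015,0,0,0,0.6],[0,0,0,0,0,0,0.6],[0,0,0,0,0,0,0.6]])

```text
time_s: 25.17
ee_pos: [0.5684, 0.2587, 0.0126]
eef_rot: [3.141, 0.002, 3.019]
force: [0.1, -0.8, 0.1]
grip_width: 0.0281
grip_force: 19.8
```

>>> play_rows(commands=[[0,0,0.0015,0,0,0,0.6],[0,0,0.001,0,0,0,0.6],[0,0,0.0005,0,0,0,0.6],[0,0,0,0,0,0,0.6],[0,0,0,0,0,0,0.6]])

```text
time_s: 25.58
ee_pos: [0.5679, 0.2585, 0.0085]
eef_rot: [3.142, 0.0, 3.019]
force: [0.2, 0.4, -0.8]
grip_width: 0.0282
grip_force: 19.8
```

>>> play_rows(commands=[[0,0,0.0007,0,0,0,0.6],[0,0,0,0,0,0,0.6]])

```text
time_s: 25.75
ee_pos: [0.568, 0.2585, 0.0081]
eef_rot: [3.141, 0.0, 3.019]
force: [-1.3, -0.8, 3.5]
grip_width: 0.028
grip_force: 19.8
```

>>> play_rows(commands=[[0,0,0,0,0,0,0.05],[0,0,0,0,0,0,0.05],[0,0,0,0,0,0,0.05],[0,0,0,0,0,0,0.05],[0,0,-0.01,0,0,0,0.05],[0,0,-0.025,0,0,0,0.05],[0,0,-0.03,0,0,0,-0.5],[0,0,-0.03,0,0,0,-0.5],[0,0,-0.025,0,0,0,-0.5],[0,0,0,0,0,0,-0.5]])

```text
time_s: 26.58
ee_pos: [0.5698, 0.2592, 0.1343]
eef_rot: [3.138, 0.008, 3.019]
force: [1.5, 0.7, 1.4]
grip_width: 0.0678
grip_force: 0.0
```

```bash
python3 plan.py .454 .000 .13 82.8
```

```text
at [0.5698 0.2592 0.1343] phi 83.0 width 0.0678 F [1.5 0.7 1.4] t 26.5833 -> N 11 row [0.0076, -0.0247, np.float64(0.0004), 0, 0, np.float64(0.0)]
```

>>> play_rows(commands=[[0.0038,-0.0123,0,0,0,0,-0.5],[0.0076,-0.0247,0,0,0,0,-0.5],[0.0076,-0.0247,0,0,0,0,-0.5],[0.0076,-0.0247,0,0,0,0,-0.5],[0.0076,-0.0247,0,0,0,0,-0.5],[0.0076,-0.0247,0,0,0,0,-0.5],[0.0076,-0.0247,0,0,0,0,-0.5],[0.0076,-0.0247,0,0,0,0,-0.5],[0.0076,-0.0247,0,0,0,0,-0.5],[0.0076,-0.0247,0,0,0,0,-0.5],[0.0076,-0.0247,0,0,0,0,-0.5],[0.0038,-0.0123,0,0,0,0,-0.5],[0,0,0,0,0,0,-0.5],[0,0,0,0,0,0,-0.5],[0,0,0,0,0,0,-0.5]])

```text
time_s: 27.83
ee_pos: [0.4519, -0.0003, 0.1279]
eef_rot: [3.141, 0.0, 3.019]
force: [0.2, -0.5, 0.0]
grip_width: 0.0709
grip_force: 0.0
```

```bash
python3 plan.py .454 .000 .004 82.8; python3 -c "
from h import *
i=ctrl.camera('wrist');m=ctrl.camera_model('wrist')
h=cv2.cvtColor(i,cv2.COLOR_BGR2HSV).astype(int);k=((h[...,1]<70)).astype(np.uint8);k[245:]=0;k[:130]=0;k[:,:225]=0;k[:,:]*=1;k[:,300:]=0
n,l,s,c=cv2.connectedComponentsWithStats(k)
for a,b in zip(s[1:],c[1:]):
  if a[4]>80: print(a,b,at_z(m,*b,.03,True).round(4))
cv2.imwrite('pics/w8.png',i)"
```

```text
at [ 4.519e-01 -3.000e-04  1.279e-01] phi 83.0 width 0.0709 F [ 0.2 -0.5  0. ] t 27.8333 -> N 5 row [-0.0004, 0.0001, np.float64(0.0248), 0, 0, np.float64(0.0)]
[ 241  173   39   42 1262] [259.83438986 193.85816165] [0.4524 0.001  0.03  ]
```

View pics/w8.png

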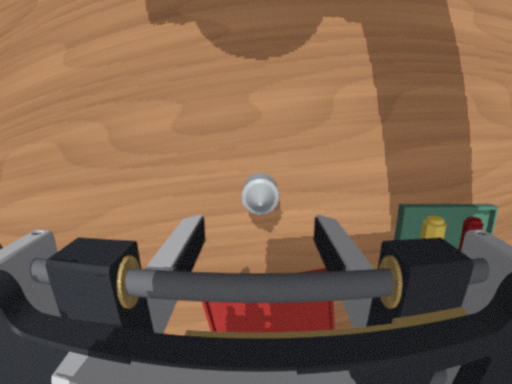

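The steel centre is at (260,194), directly between the fingers. Both handles lie in the green tray.

>>> play_rows(commands=[[-0.0015,0.001,0.015,0,0,0,-0.5],[0,0,0.025,0,0,0,-0.5],[0,0,0.025,0,0,0,-0.5],[0,0,0.025,0,0,0,-0.5],[0,0,0.02,0,0,0,-0.5],[0,0,0.01,0,0,0,-0.5],[0,0,0.004,0,0,0,-0.5],[0,0,0,0,0,0,-0.5],[0,0,0,0,0,0,0.6],[0,0,0,0,0,0,0.6],[0,0,0,0,0,0,0.6],[0,0,0,0,0,0,0.6],[0,0,0,0,0,0,0.6],[0,0,0,0,0,0,0.6],[0,0,0,0,0,0,0.6],[0,0,0,0,0,0,0.6]], force=35)

```text
time_s: 29.22
ee_pos: [0.4534, -0.0001, 0.004]
eef_rot: [3.142, 0.0, 3.019]
force: [-0.9, 1.4, 6.1]
grip_width: 0.0349
grip_force: 35.0
```

>>> play_rows(commands=[[0,0,-0.005,0,0,0,0.6],[0,0,-0.015,0,0,0,0.6],[0,0,-0.025,0,0,0,0.6],[0,0,-0.03,0,0,0,0.6],[0,0,-0.02,0,0,0,0.6],[0,0,-0.01,0,0,0,0.6],[0,0,0,0,0,0,0.6]])

```text
time_s: 29.8
ee_pos: [0.454, -0.0001, 0.1104]
eef_rot: [3.141, 0.003, 3.019]
force: [-0.4, -0.2, -1.2]
grip_width: 0.035
grip_force: 35.0
```

```bash
python3 plan.py .623 -.010 .10 82.8 .025
```

```text
at [ 4.540e-01 -1.000e-04  1.104e-01] phi 83.0 width 0.035 F [-0.4 -0.2 -1.2] t 29.8 -> N 7 row [-0.0241, 0.0016, np.float64(0.0015), 0, 0, np.float64(0.0)]
```

>>> play_rows(commands=[[-0.012,0.0008,0,0,0,0,0.6],[-0.0241,0.0016,0,0,0,0,0.6],[-0.0241,0.0016,0,0,0,0,0.6],[-0.0241,0.0016,0,0,0,0,0.6],[-0.0241,0.0016,0,0,0,0,0.6],[-0.0241,0.0016,0,0,0,0,0.6],[-0.0241,0.0016,0,0,0,0,0.6],[-0.012,0.0008,0,0,0,0,0.6],[0,0,0,0,0,0,0.6],[0,0,0,0,0,0,0.6],[0,0,0.015,0,0,0,0.6],[0,0,0.025,0,0,0,0.6],[0,0,0.025,0,0,0,0.6],[0,0,0.015,0,0,0,0.6],[0,0,0.007,0,0,0,0.6],[0,0,0.003,0,0,0,0.6],[0,0,0,0,0,0,0.6],[0,0,0,0,0,0,0.6],[0,0,0,0,0,0,0.6]])

```text
time_s: 31.38
ee_pos: [0.6224, -0.0096, 0.0199]
eef_rot: [3.142, 0.002, 3.019]
force: [-0.1, -0.0, -2.3]
grip_width: 0.0352
grip_force: 35.0
```

>>> play_rows(commands=[[0,0,0.004,0,0,0,0.6],[0,0,0.003,0,0,0,0.6],[0,0,0.002,0,0,0,0.6],[0,0,0.001,0,0,0,0.6],[0,0,0.0007,0,0,0,0.6],[0,0,0,0,0,0,0.6],[0,0,0,0,0,0,0.6]])

```text
time_s: 31.97
ee_pos: [0.622, -0.0096, 0.0081]
eef_rot: [-3.142, 0.0, 3.019]
force: [-0.4, -0.3, -1.3]
grip_width: 0.0352
grip_force: 35.0
```

>>> play_rows(commands=[[0,0,0.0006,0,0,0,0.6],[0,0,0,0,0,0,0.6],[0,0,0,0,0,0,0.6]])

```text
time_s: 32.22
ee_pos: [0.622, -0.0096, 0.0081]
eef_rot: [-3.142, 0.0, 3.019]
force: [-3.4, -0.3, 6.2]
grip_width: 0.0351
grip_force: 35.0
```

In contact. I release slowly, lift, and back off toward the base so both cameras have a clear view.

>>> play_rows(commands=[[0,0,0,0,0,0,-0.3],[0,0,0,0,0,0,-0.3],[0,0,0,0,0,0,-0.3],[0,0,0,0,0,0,-0.3],[0,0,-0.01,0,0,0,-0.3],[0,0,-0.025,0,0,0,-0.3],[0,0,-0.03,0,0,0,-0.3],[0,0,-0.035,0,0,0,-0.3],[0,0,-0.035,0,0,0,-0.3],[0,0,-0.03,0,0,0,-0.3],[0.025,0,-0.01,0,0,0,-0.3],[0.025,0,0,0,0,0,-0.3],[0.025,0,0,0,0,0,-0.3],[0.025,0,0,0,0,0,-0.3],[0.025,0,0,0,0,0,-0.3],[0.025,0,0,0,0,0,-0.3],[0.02,0,0,0,0,0,-0.3],[0,0,0,0,0,0,-0.3],[0,0,0,0,0,0,-0.3]])

```text
time_s: 33.8
ee_pos: [0.4531, 0.0113, 0.1836]
eef_rot: [3.141, 0.002, 3.019]
force: [0.3, 0.1, 0.6]
grip_width: 0.0613
grip_force: 0.0
```

```bash
python3 -c "
from h import *
a=ctrl.camera('scene')[90:320,100:360];b=ctrl.camera('side')[90:350,170:430]
cv2.imwrite('pics/f.png',np.hstack([cv2.resize(a,(400,400)),cv2.resize(b,(400,400))]))"
```

```text
(no output)
```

View pics/f.png

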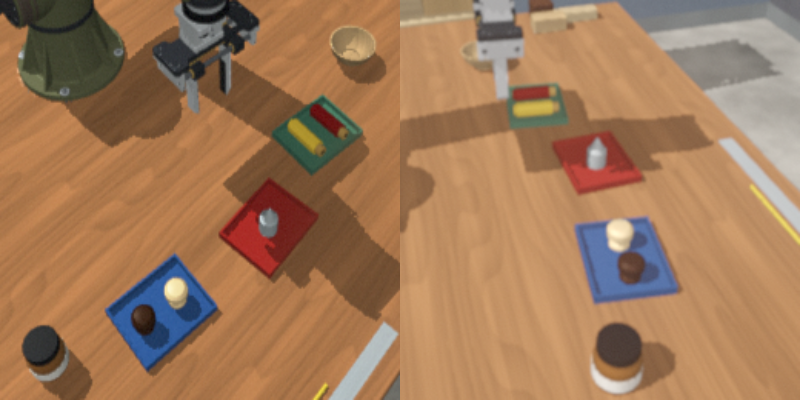

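Both views agree. The knobs stand in the blue tray, the handles lie side by side in the green one, and the centre stands point up in the red one. The jar and bowl look untouched.

```bash
python3 -c "
from station import ctrl
print(ctrl.hand_in())"
```

```text
the job is handed in; nothing more can be done
None
```

The job is handed in at about 34 s of the 109 s allowed: both knobs stand in the blue tray, both handles lie flat side by side in the green tray, the steel centre stands point up in the red tray, and the jar and bowl were left alone.

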